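# Lower the snap-button work support by one hole

## Task

The telescoping work support on the bench is one hole too high. Squeeze in its sprung brass button, collapse the yellow tube to its next hole until the button snaps fully out and locks it there, then let go. Be gentle: do not lean hard on the tube against the locked button, which would bend it, and leave the other things on the bench where they are.

Things in the scene. Friction and masses are not known exactly. Their poses are not given: they have to be found in the camera images.
- prop: telescoping work support, bolted to the bench: green plate 120 x 120 x 10 mm with a fixed bare aluminium inner tube (25.5 mm square) standing on it. Origin: centre of the plate's underside, on the tube axis; z up; +x is the direction in which the button points
- tube: yellow outer tube, 30 mm square, sliding straight down over the inner tube (46 mm at most), with a black rubber head, 26 mm along x, 36 along y, 8 high, flat on top. Origin: centre of the head's top, 194 mm above the bench at the start; axes as the support's. The yellow part reaches down to 116 mm below it. 0.25 to 0.5 kg; friction holds it where left; 7 to 13 N moves it down once unlocked
- hole (a point): the tube's first hole, round and black, in the middle of its +x face, 54 mm below the head's top; moves with the tube. The button sits in it at the start. The tube's only other hole, the next one, also black, is 24 to 39 mm straight above it (it differs from support to support). The button has about 1 mm of play up and down in a hole
- button: brass round-nosed snap button, 10 mm across, carried by the inner tube 140 mm above the bench; it moves only in and out, along the support's x. Origin: its tip, when fully out and locking 22 mm from the tube axis (7 mm proud of the yellow face). Its spring pushes out with 2.3 N when out, 4 N when flush. Over 20 N between tube and button bends it
- seat (a point): fixed point of the support where the button comes through the yellow face: 15 mm from the tube axis, 140 mm above the bench. Squeezed flush (one pad on it, one on the tube's far face) the button lets the tube slide; with the tube 6 mm down the wall keeps it in by itself (tip 14 mm from the axis) until the next hole is level, when it snaps out and stops the tube
- cap0: bystander, leave alone: polished steel cap, 76 mm across the rim, 25 mm high; origin under its centre
- cap1: bystander, leave alone: polished steel cap, 76 mm across the rim, 25 mm high; origin under its centre
- cap2: bystander, leave alone: polished steel cap, 76 mm across the rim, 25 mm high; origin under its centre
- disc: bystander, leave alone: red grinding disc, 90 mm across, 10 mm high; origin under its centre
- block: bystander, leave alone: wooden block 60 x 120 x 45 mm; origin under its centre
- wrench: bystander, leave alone: open spanner lying on the bench; origin under its middle
- grinder: bystander, leave alone: red angle grinder lying on its disc, about 260 mm long, 70 mm high; origin under its motor
Not all that is in view belongs to the job. Several things have the shape of the prop; the one meant has the colours described above.

How it is judged:
By the outcome, as a careful person would: the job done as asked, in the order asked, and still so for the second after the job is handed in, with the robot touching nothing.
It also fails if it takes over 42 s, if anything falls off the work surface, if the arm or the gripper's body presses on something with over 40 N, if the wrist force passes 120 N, or if a joint passes its speed limit or range.

## Robot

A 7-joint arm with a two-finger parallel gripper is mounted at the origin on the work surface. World frame = base frame: x ahead of the robot, y to its left, z up, the work surface at z = 0. Lengths are in m, angles in rad, forces in N, time in s.
With the tool pointing down it reaches from about 0.4 to 0.85 m from the base axis. Payload 10.4 kg.
Tool frame: the origin (TCP) lies midway between the tips of the shut fingers; the grasp point (between the pads) lies r.tcp_to_grasp behind it (r.tcp_to_grasp is the distance from the TCP to the grasp point, in m); z points along the fingers, y is the line along which they close (so a half turn about z gives the same grasp; the last joint's range is limited). The gripper opens to 87 mm and grips with 3 to 60 N. Pads are 19 mm wide; open, the fingers measure 117 mm over their backs; the gripper's body (75 mm by 190 mm) begins 51 mm behind the grasp point.
Start: joints at [1.199, 0.332, -0.065, 1.46, 0.022, 1.35, -0.088], TCP at [0.214, -0.587, 0.223] pointing down, gripper open.
Joint ranges: [-2.6, 2.6], [-0.5, 2.12], [-1.47, 1.34], [0.16, 2.42], [-1.27, 4.41], [0.06, 2.06], [-2.6, 2.6]. Speed limits (rad/s): [2.22, 2.22, 2.79, 2.79, 3.14, 3.14, 3.14].

## Interface

Orientations are given as a rotation vector (axis times angle).
In Python, from workcell import monitor, imaging, r gives the robot as it stands. The module is installed in compiled form; this text tells all that it offers.
- The arm moves only by the tool crank_tcp, called after ">>>" in YAML: its name, and indented under it one key for each argument. Schema: {"type":"object","properties":{"increments":{"type":"array","items":{"type":"array","items":{"type":"array","items":{"type":"number"},"minItems":4,"maxItems":4},"minItems":1,"maxItems":12},"minItems":1,"maxItems":1},"aperture":{"type":"number"},"only":{"type":"string"},"quiet":{"type":"boolean"},"lines":{"type":"string"}},"required":["increments"],"additionalProperties":false}. increments is a list that holds a single list of rows (three levels of brackets), with 1 to 12 rows, each of 4 numbers: dx, dy, dz in a scale on which 1.0 is 0.3 m, then a turn about the tool's z in shares of pi rad (1.0 is pi rad); each row shifts and turns the commanded pose from where the row before left it, along the tool's axes as they then stand; what a row does not reach is not made up. A row lasts 1/10 s, in which the tool goes at most 0.05 m and 0.15 rad, less where a joint would pass 70% of its speed; a pose out of reach is approached as far as the arm can. aperture is the finger opening in m, set as the call begins (left out keeps the last). The fingers move at their own pace and stop on an object; the grip force is fixed at half the most. Time passes only in rows, so rows that do not move let the fingers close. The tool returns the time, the measured TCP pose, the force, the opening and the grip force at its end. only (a regular expression) keeps the lines of the reply that match it, lines (a string "A,B") keeps lines A to B, and quiet returns only ok. Input that does not fit is refused with a message, and nothing moves.
- monitor.sense(): the state, without advancing time (a new reading comes with each control period).
- imaging.snapshot(name): name is "side" or "top" or "wrist"; returns a dict with "image" (384x512x3 uint8, red, green, blue), "z_map" (384x512 float32, m along the optical axis (not along the pixel's ray), 0 where there is no reading), "fx", "fy", "cx", "cy" (pixels), "world_from_camera" (4x4, takes a point from camera to world coordinates). Camera axes: x right, y down, z forward; pixel columns grow to the right and rows downward; lengths in m; the calibration is good to about 2 mm. A picture is of the moment at which its call begins.
- r.close_job(): hands the job in; it is judged then, once.
The state is a dict: "clock": time; "joint_pos": joint angles; "qd": joint speeds; "joint_torque": joint torques, N m; "tool_pos": TCP position; "eef_rot": TCP orientation; "contact_force": force on the tool from outside, world axes, zero at the start; "ft_torque": the same for the moment, N m; "finger_gap": finger opening in m; "grip_force": force on a finger pad.
Only numpy, scipy, OpenCV 4.12 (cv2) and the standard library are available. Lean on these libraries where they do the work, as an engineer would, in place of code of your own. Each camera call takes 0.05 s, during which the arm holds its last target. There are 200 camera calls.

## Working session

There is one attempt and no reset: what is moved stays moved. The work goes in short steps, Python scripts to look and compute and a tool call to move; the robot and the scene stay as the last step left them, time stands still between calls to the robot, and variables do not carry over. Pictures are saved under pics/ and viewed, at most 10 in all, crops included, and the job is handed in when it is done.

```bash
mkdir -p pics; cat > h.py <<'E'
import numpy as np, cv2
from workcell import monitor, imaging, r
def snap(n):
    s=imaging.snapshot(n); np.savez(f'{n}.npz',**s); return s
def pt(s,u,v,z=None):
    z=s["z_map"][v,u] if z is None else z
    p=np.array([(u-s["cx"])*z/s["fx"],(v-s["cy"])*z/s["fy"],z,1]); return (s["world_from_camera"]@p)[:3]
E
python3 - <<'E'
from h import *
a=snap("side");b=snap("top")
im=np.vstack([a["image"],b["image"]])[:,:,::-1]
cv2.imwrite('pics/a.png',cv2.resize(a["image"][:,:,::-1],(768,576)));cv2.imwrite('pics/b.png',cv2.resize(b["image"][:,:,::-1],(768,576)))
print(monitor.sense(), r.tcp_to_grasp)
for s in(a,b):print(s["world_from_camera"].round(3),s["fx"])
E
```

```text
{'clock': 0.1, 'joint_pos': array([ 1.19939392,  0.33280261, -0.06466777,  1.46087478,  0.0215602 ,
        1.3498978 , -0.08849926]), 'qd': array([ 0.00062275, -0.00053135, -0.00161773, -0.00254281, -0.00063881,
       -0.00125215,  0.00102583]), 'joint_torque': array([ 6.68505018e-04, -6.24548864e+01,  2.42717931e-02, -3.90716708e+01,
       -6.14957185e-02,  3.66100855e-02,  5.67159213e-05]), 'tool_pos': array([ 0.21347723, -0.58703377,  0.22182886]), 'eef_rot': array([-3.09269687e+00, -5.44875745e-01,  3.98802083e-04]), 'contact_force': array([-0.79973692, -0.23367829, -0.24132726]), 'ft_torque': array([ 0.00307334,  0.00310082, -0.02822709]), 'grip_force': 0.0, 'finger_gap': 0.0869796458939049} 0.0187
[[-0.906 -0.258  0.336  0.116]
 [-0.423  0.54  -0.728  0.929]
 [ 0.007 -0.801 -0.598  0.859]
 [ 0.     0.     0.     1.   ]] 401.25119456904275
[[ 0.014 -0.995  0.095  0.408]
 [-1.    -0.015 -0.006  0.04 ]
 [ 0.007 -0.095 -0.995  1.597]
 [ 0.     0.     0.     1.   ]] 493.7687343889062
```

View pics/a.png

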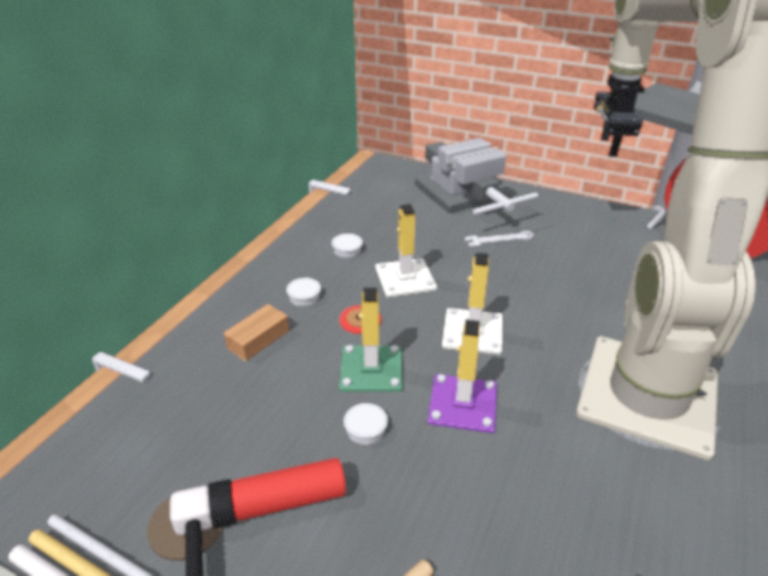

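View pics/b.png

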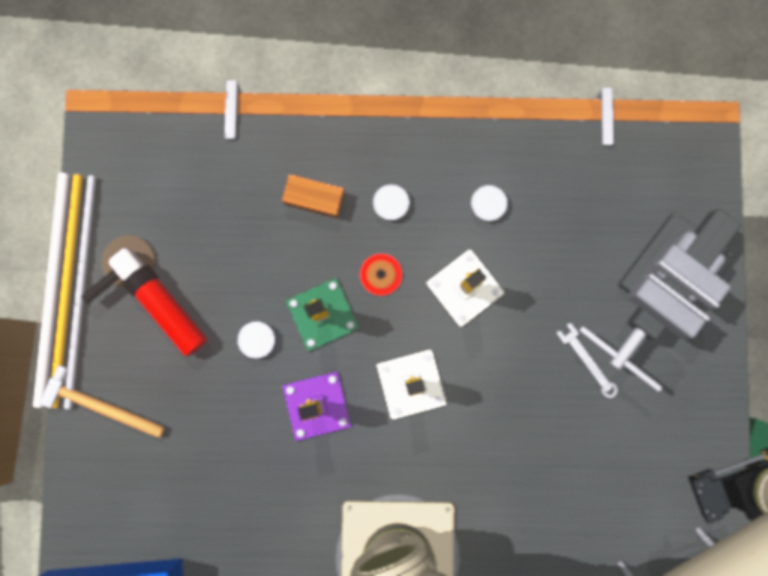

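Four candidates share the shape (side view pixels): green plate (371,367), white (405,275), white (473,330) and purple (463,402). The description picks green, which is at (321,313) in the top view. Next I'll check it in a close crop and fit its pose.

```bash
python3 - <<'E'
from h import *
a=dict(np.load('side.npz'));b=dict(np.load('top.npz'))
c1=cv2.resize(a["image"][185:265,215:285],None,fx=5.6,fy=5.6,interpolation=cv2.INTER_CUBIC)
c2=cv2.resize(b["image"][180:240,185:245],(448,448),interpolation=cv2.INTER_CUBIC)
c2=cv2.resize(c2,(400,448))
cv2.imwrite('pics/c.png',np.hstack([c1,c2])[:,:,::-1])
hsv=cv2.cvtColor(b["image"],cv2.COLOR_RGB2HSV)
m=cv2.inRange(hsv,(60,80,30),(90,255,255)); m[:, :170]=0;m[:,260:]=0;m[:160]=0;m[250:]=0
v,u=np.nonzero(m)
def at_z(s,u,v,Z):
    R=s["world_from_camera"];d=R[:3,:3]@np.array([(u-s["cx"])/s["fx"],(v-s["cy"])/s["fy"],1]);return R[:3,3]+d*(Z-R[2,3])/d[2]
P=np.array([at_z(b,x,y,.01)[:2] for x,y in zip(u,v)],np.float32)
print(cv2.minAreaRect(P))
# head: depth points z 0.18..0.2
ys,xs=np.mgrid[185:235,190:240];Q=np.array([pt(b,x,y) for x,y in zip(xs.ravel(),ys.ravel())])
h=(Q[:,2]>.18)&(Q[:,2]<.205);H=Q[h];print(h.sum(),H.mean(0),cv2.minAreaRect(H[:,:2].astype(np.float32)),np.median(H[:,2]))
# black head in image
m=(hsv[...,2]<70);m[:185]=0;m[235:]=0;m[:,190:]&=True
ys,xs=np.nonzero(m[:, :]);k=(xs>195)&(xs<222)&(ys<216)&(ys>190);G=np.array([at_z(b,x,y,.194)[:2] for x,y in zip(xs[k],ys[k])],np.float32);print(cv2.minAreaRect(G))
E
```

```text
((0.508677065372467, 0.17010760307312012), (0.11982808262109756, 0.12058150768280029), 25.110820770263672)
129 [0.50799462 0.16791639 0.19382652] ((0.5089778304100037, 0.16830967366695404), (0.030316250398755074, 0.035824004560709), 23.64703369140625) 0.19458837449104216
((0.5084599256515503, 0.16975635290145874), (0.015778103843331337, 0.027219565585255623), 24.216997146606445)
```

View pics/c.png

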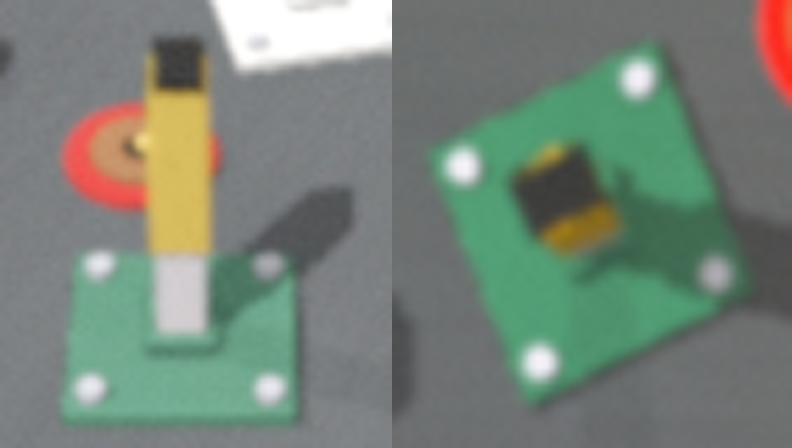

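Close crop: green plate, yellow tube, black head. The brass button shows on the left edge, at (143,140) in the crop, so it points to world +x/+y at about 25°. The head's short side agrees. The prop is at about (0.508, 0.169). Next I'll raise the arm and travel over to it.

The rows are not in the units I measure in: shifts go in shares of 0.3 m and turns go in shares of pi rad. I convert before sending: 0.04 m / 0.3 = 0.1333, -0.024 m / 0.3 = -0.08.

>>> crank_tcp:
  increments:
    - [[0.1333, -0.08, -0.0367, 0], [0.1333, -0.08, -0.0367, 0], [0.1333, -0.08, -0.0367, 0], [0.1333, -0.08, -0.0367, 0], [0.1333, -0.08, -0.0367, 0], [0.1333, -0.08, -0.0367, 0], [0.1333, -0.08, -0.0367, 0], [0.1333, -0.08, -0.0367, 0], [0.1333, -0.08, -0.0367, 0]]

```text
clock: 1.0
tool_pos: [0.4788, -0.2597, 0.3219]
eef_rot: [3.094, 0.545, -0.0]
contact_force: [-0.9, 0.2, 0.7]
finger_gap: 0.0871
grip_force: 0.0
```

>>> crank_tcp:
  increments:
    - [[0.0647, -0.146, 0, 0], [0.0647, -0.146, 0, 0], [0.0647, -0.146, 0, 0], [0.0647, -0.146, 0, 0], [0.0647, -0.146, 0, 0], [0.0647, -0.146, 0, 0], [0.0647, -0.146, 0, 0], [0.0647, -0.146, 0, 0], [0.0647, -0.146, 0, 0]]

```text
clock: 1.9
tool_pos: [0.5072, 0.1705, 0.3215]
eef_rot: [3.094, 0.544, 0.0]
contact_force: [1.0, -0.7, -0.4]
finger_gap: 0.0869
grip_force: 0.0
```

>>> crank_tcp:
  increments:
    - [[0, 0, 0, -0.0477], [0, 0, 0, -0.0477], [0, 0, 0, -0.0477], [0, 0, 0, -0.0477], [0, 0, 0, -0.0477], [0, 0, 0, -0.0477], [0, 0, 0, -0.0477], [0, 0, 0, -0.0477], [0, 0, 0, -0.0477], [0, 0, 0, -0.0477], [0, 0, 0, -0.0477], [0, 0, 0, 0]]

```text
clock: 3.1
tool_pos: [0.5073, 0.1686, 0.3212]
eef_rot: [-1.696, -2.644, 0.001]
contact_force: [-0.6, 0.3, -0.0]
finger_gap: 0.0867
grip_force: 0.0
```

```bash
python3 - <<'E'
from h import *
s=snap("wrist");cv2.imwrite('pics/d.png',s["image"][:,:,::-1])
from scipy.spatial.transform import Rotation as R
st=monitor.sense();M=R.from_rotvec(st["eef_rot"]).as_matrix();print(st["tool_pos"],M.round(3),st["joint_pos"].round(2),st["contact_force"])
print(s["world_from_camera"].round(3),s["fx"])
E
```

```text
[0.5073654  0.16867267 0.3212311 ] [[-0.412  0.911 -0.001]
 [ 0.911  0.412 -0.   ]
 [ 0.    -0.001 -1.   ]] [ 0.38  0.19 -0.9   1.5   0.15  1.53 -0.09] [-0.05793057  0.33734552 -0.54887356]
[[ 0.909  0.4    0.12   0.474]
 [ 0.418 -0.87  -0.262  0.24 ]
 [-0.001  0.288 -0.957  0.483]
 [ 0.     0.     0.     1.   ]] 271.6820117939804
```

View pics/d.png

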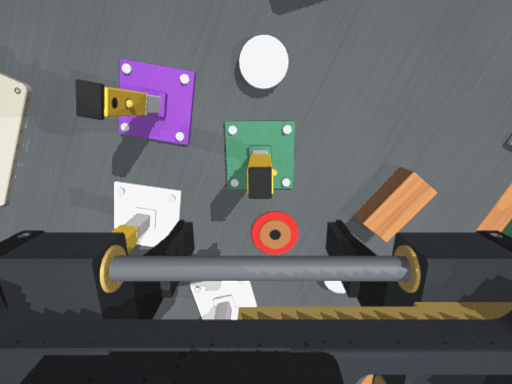

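The wrist view shows the green prop's head at (260,182), with the button jutting out to the right at (275,172). The fingers straddle it evenly. I'll shift along +y to see the hole face.

Converted, 0.045 m / 0.3 = 0.15, 0.015 m / 0.3 = 0.05.

>>> crank_tcp:
  increments:
    - [[0, 0.15, 0, 0], [0, 0.15, 0, 0], [0, 0.15, 0, 0], [0, 0.05, 0, 0], [0, 0, 0, 0], [0, 0, 0, 0]]

```text
clock: 3.75
tool_pos: [0.6436, 0.2314, 0.3211]
eef_rot: [-1.702, -2.64, 0.001]
contact_force: [0.6, -0.2, 0.5]
finger_gap: 0.0871
grip_force: 0.0
```

```bash
python3 - <<'E'
from h import *
s=snap("wrist")
c=s["image"][110:270,30:230]
cv2.imwrite('pics/e.png',cv2.resize(c,None,fx=3.7,fy=3.7,interpolation=cv2.INTER_CUBIC)[:,:,::-1])
E
```

```text
(no output)
```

View pics/e.png

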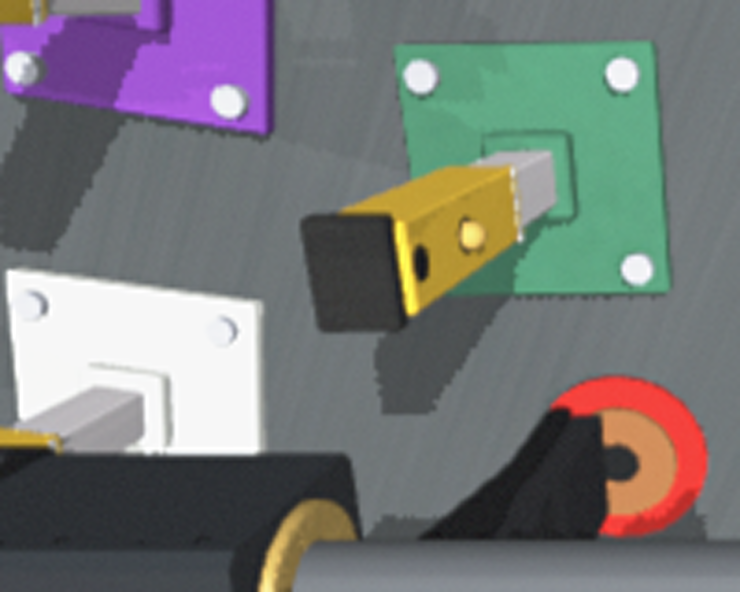

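The green plate has the button at crop (472,235) and the next hole at (421,264). The head corners are near (302,218), (392,217), (407,330) and (320,331). I'll fit the pose from these.

```bash
python3 - <<'E'
from h import *
from scipy.optimize import least_squares
s=dict(np.load('wrist.npz'));W=s["world_from_camera"];f=lambda x,y:(30+x/3.7-.4,110+y/3.7-.4)
I=np.linalg.inv(W)
def proj(P):
    c=I[:3,:3]@P+I[:3,3];return np.array([s["fx"]*c[0]/c[2]+s["cx"],s["fy"]*c[1]/c[2]+s["cy"]])
obs=[(302,218),(392,217),(407,330),(320,331),(472,235),(421,264),(398,44),(653,42),(668,293)]
obs=[f(*o) for o in obs]
def res(q):
    x,y,t,h=q;e=np.array([np.cos(t),np.sin(t),0]);n=np.array([-e[1],e[0],0]);o=np.array([x,y,0]);z=np.array([0,0,1])
    P=[o-.013*e-s1*.018*n+.194*z for s1 in(-1,1)]
    L=[(-.013,sy) for sy in()]
    pts=[(-.013,-.018,.194),(.013,-.018,.194),(.013,.018,.194),(-.013,.018,.194),(.021,0,.140),(.015,0,.140+h)]
    pl=[(-.06,-.06,.01),(.06,-.06,.01),(.06,.06,.01)]
    sg=res.sg
    return np.concatenate([proj(o+a*e+sg*b*n+c*z)-u for (a,b,c),u in zip(pts+pl,obs)])
for sg in(1,-1):
    res.sg=sg;r0=least_squares(res,[.508,.169,.43,.03]);print(sg,r0.x,np.degrees(r0.x[2]),r0.fun.round(1))
x,y,t,h=r0.x
ys,xs=np.mgrid[165:200,108:142];Q=np.array([pt(s,a,b) for a,b in zip(xs.ravel(),ys.ravel())]);k=(abs(Q[:,2]-.194)<.006);print(k.sum(),Q[k].mean(0))
E
```

```text
1 [ 0.51362077  0.18300523 -1.21232402  0.02722653] -69.4610497566363 [  4.5  -6.1 -17.8  17.3  10.9 -11.1  33.3 -34.5  -4.3   8.1   0.7   1.2
   6.8  -9.2 -58.5  60.6   4.2  -2.9]
-1 [0.5079144  0.16936761 0.42830324 0.04052192] 24.53996798095856 [-0.8 -0.4 -1.2 -0.2 -0.9  0.7 -0.6  0.5  3.7 -0.1  0.   0.  -1.2 -0.5
  1.  -0.1  0.7  0.3]
784 [0.50777172 0.170064   0.1933269 ]
```

```bash
python3 - <<'E'
from h import *
s=dict(np.load('wrist.npz'));t=.4283;e=np.array([np.cos(t),np.sin(t),0]);o=np.array([.5079,.1694,0])
n=np.array([-e[1],e[0],0])
W=s["world_from_camera"]
for u,v in[(142,181),(143,181),(144,181),(145,181),(150,177),(156,173),(157,173),(158,173),(159,173),(165,170),(169,172),(138,181)]:
    d=W[:3,:3]@np.array([(u-s["cx"])/s["fx"],(v-s["cy"])/s["fy"],1]);c=W[:3,3]
    k=(.015-(c-o)@e)/(d@e);P=c+k*d-o
    p=pt(s,u,v)-o;print(u,v,s["image"][v,u],(np.array([p@e,p@n,p[2]])*1e3).round(1),'plane',(P@n*1e3).round(1),(P[2]*1e3).round(1))
E
```

```text
142 181 [53 44 30] [ 14.    0.3 182. ] plane 0.8 184.1
143 181 [29 29 34] [ 1.460e+01 -1.000e-01  1.806e+02] plane 0.2 181.5
144 181 [25 26 32] [ 14.3  -0.9 177.4] plane -0.5 178.9
145 181 [63 54 33] [ 14.1  -1.7 174.3] plane -1.2 176.3
150 177 [182 150  51] [ 14.1  -0.7 158.8] plane -0.2 160.9
156 173 [248 241 135] [ 16.7   1.2 145.1] plane 0.2 140.8
157 173 [247 240 134] [ 17.5   0.9 144.1] plane -0.6 137.5
158 173 [246 230 122] [ 18.9   1.  144.4] plane -1.4 134.1
159 173 [241 216 111] [ 18.6  -0.  140.1] plane -2.2 130.7
165 170 [181 148  50] [ 13.8  -4.  103.9] plane -3.3 107.2
169 172 [177 147  70] [ 13.9 -10.5  88.3] plane -9.7 91.5
138 181 [247 225  70] [ 11.6   1.5 186.6] plane 3.4 193.9
```

The prop pose is consistent: (0.508, 0.1694), x-axis at 24.5°. The next hole is about 38 mm above the first. I'll return over the axis and descend to TCP z = 0.128. There the pads cover the button and the gripper body clears the head by about 4 mm.

Converted, -0.045 m / 0.3 = -0.15, -0.0142 m / 0.3 = -0.0473.

>>> crank_tcp:
  increments:
    - [[0, -0.15, 0, 0], [0, -0.15, 0, 0], [0, -0.15, 0, 0], [0, -0.0473, 0, 0], [0, 0, 0, 0]]

```text
clock: 4.3
tool_pos: [0.5066, 0.1675, 0.3226]
eef_rot: [1.701, 2.636, -0.003]
contact_force: [0.6, -0.4, 0.1]
finger_gap: 0.0865
grip_force: 0.0
```

>>> crank_tcp:
  increments:
    - [[0, 0, 0.15, 0], [0, 0, 0.15, 0], [0, 0, 0.15, 0], [0, 0, 0.1167, 0], [0, 0, 0.0667, 0], [0, 0, 0.0433, 0], [0, 0, 0, 0]]

```text
clock: 5.0
tool_pos: [0.5078, 0.169, 0.1174]
eef_rot: [-1.699, -2.641, 0.002]
contact_force: [-0.4, 1.7, 0.4]
finger_gap: 0.0868
grip_force: 0.0
```

I summed the rows wrong and came down 10 mm too low, though there is no contact force. Backing up now.

Converted, -0.0105 m / 0.3 = -0.035.

>>> crank_tcp:
  increments:
    - [[0, 0, -0.035, 0], [0, 0, 0, 0]]

```text
clock: 5.2
tool_pos: [0.5098, 0.1699, 0.1319]
eef_rot: [1.698, 2.64, 0.005]
contact_force: [0.6, 0.7, -0.1]
finger_gap: 0.0871
grip_force: 0.0
```

```bash
python3 - <<'E'
from h import *
s=snap("wrist");st=monitor.sense();print(st["tool_pos"],st["contact_force"],st["ft_torque"])
a=snap("side")
c=cv2.resize(a["image"][110:270,190:330],(500,571),interpolation=cv2.INTER_CUBIC)
cv2.imwrite('pics/f.png',c[:,:,::-1])
E
```

```text
[0.50955442 0.16970607 0.13129622] [ 0.47292786  0.39873978 -1.01751719] [-0.04212581 -0.12001269  0.05900417]
```

View pics/f.png

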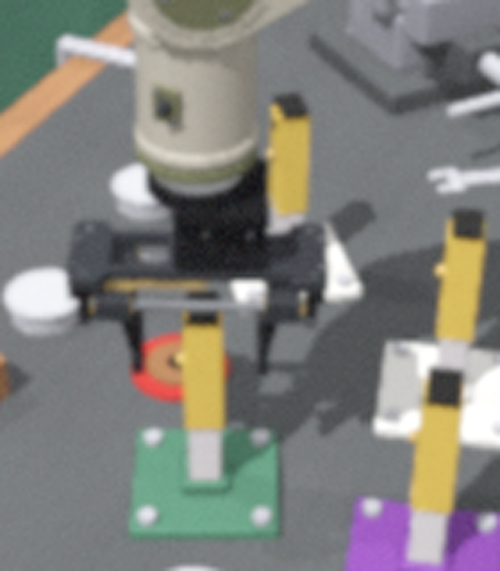

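The side crop shows the fingertips at (138,370) and (263,370), straddling the tube. The button is at (182,358), about level with the tips, and the body is clear of the head. I'll go down 3 mm and close.

Converted, 0.003 m / 0.3 = 0.01.

>>> crank_tcp:
  increments:
    - [[0, 0, 0.01, 0], [0, 0, 0, 0]]

```text
clock: 5.5
tool_pos: [0.5081, 0.1689, 0.1258]
eef_rot: [1.699, 2.642, -0.001]
contact_force: [-0.3, 0.0, -0.3]
finger_gap: 0.087
grip_force: 0.0
```

>>> crank_tcp:
  increments:
    - [[0, 0, 0, 0], [0, 0, 0, 0], [0, 0, 0, 0], [0, 0, 0, 0], [0, 0, 0, 0], [0, 0, 0, 0], [0, 0, 0, 0], [0, 0, 0, 0]]
  aperture: 0

```text
clock: 6.3
tool_pos: [0.508, 0.169, 0.126]
eef_rot: [-1.699, -2.642, 0.001]
contact_force: [-19.6, -9.0, 10.6]
finger_gap: 0.0311
grip_force: 14.9
```

The gap is 31 mm with 21 N along -x, so the rear pad touches first. I'll shift -y slightly to centre it.

Converted, -0.001 m / 0.3 = -0.0033.

>>> crank_tcp:
  increments:
    - [[0, -0.0033, 0, 0], [0, 0, 0, 0], [0, 0, 0, 0], [0, 0, 0, 0]]

```text
clock: 6.7
tool_pos: [0.5074, 0.1687, 0.1259]
eef_rot: [1.699, 2.643, 0.0]
contact_force: [2.8, 1.6, -4.5]
finger_gap: 0.0296
grip_force: 30.0
```

The button is now squeezed flush: gap 30 mm, grip 30 N, side force near zero. Sliding down 10 mm.

Converted, 0.002 m / 0.3 = 0.0067, 0.001 m / 0.3 = 0.0033.

>>> crank_tcp:
  increments:
    - [[0, 0, 0.0033, 0], [0, 0, 0.0033, 0], [0, 0, 0.0067, 0], [0, 0, 0, 0]]

```text
clock: 7.1
tool_pos: [0.5074, 0.1687, 0.123]
eef_rot: [1.699, 2.642, -0.001]
contact_force: [-2.3, -1.6, 8.5]
finger_gap: 0.0299
grip_force: 30.0
```

>>> crank_tcp:
  increments:
    - [[0, 0, 0.0067, 0], [0, 0, 0.0067, 0], [0, 0, 0.0067, 0], [0, 0, 0, 0]]

```text
clock: 7.5
tool_pos: [0.5074, 0.1687, 0.1168]
eef_rot: [1.699, 2.642, -0.001]
contact_force: [-1.4, -2.8, 7.1]
finger_gap: 0.0297
grip_force: 30.0
```

Converted, 0.002 m / 0.3 = 0.0067.

>>> crank_tcp:
  increments:
    - [[0, 0, 0.0067, 0], [0, 0, 0.0067, 0], [0, 0, 0.0067, 0], [0, 0, 0.0067, 0], [0, 0, 0.0067, 0], [0, 0, 0, 0]]

```text
clock: 8.1
tool_pos: [0.5074, 0.1687, 0.1068]
eef_rot: [1.699, 2.642, -0.001]
contact_force: [-1.1, -0.5, 6.6]
finger_gap: 0.03
grip_force: 30.0
```

```bash
python3 - <<'E'
from h import *
a=snap("side")
c=cv2.resize(a["image"][170:260,210:290],(512,576),interpolation=cv2.INTER_CUBIC)
cv2.imwrite('pics/g.png',c[:,:,::-1])
E
```

```text
(no output)
```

View pics/g.png

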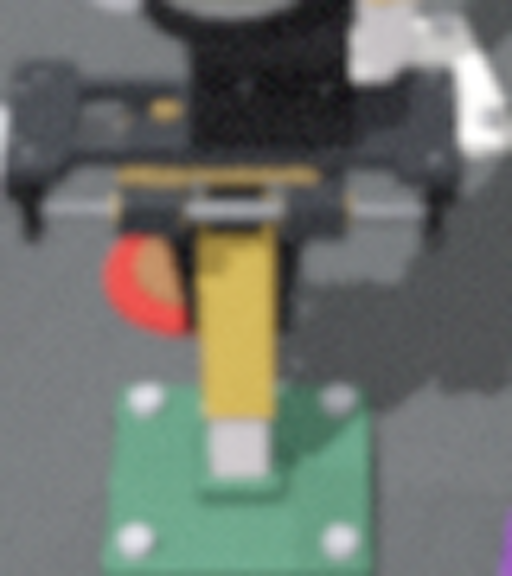

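The tube came down about 20 mm: only about 60 px of inner tube is exposed, against about 86 before. Now I'll release, rise above the head and close the fingers to push from the top.

>>> crank_tcp:
  increments:
    - [[0, 0, 0, 0], [0, 0, 0, 0], [0, 0, 0, 0], [0, 0, 0, 0], [0, 0, 0, 0]]
  aperture: 0.08

```text
clock: 8.65
tool_pos: [0.5073, 0.1687, 0.106]
eef_rot: [-1.699, -2.642, 0.0]
contact_force: [-0.0, -0.6, 0.6]
finger_gap: 0.062
grip_force: 0.0
```

>>> crank_tcp:
  increments:
    - [[0, 0, -0.1, 0], [0, 0, -0.1333, 0], [0, 0, -0.1, 0], [0, 0, 0, 0]]

```text
clock: 9.05
tool_pos: [0.5091, 0.1698, 0.2101]
eef_rot: [1.696, 2.639, 0.007]
contact_force: [0.1, -0.2, 0.4]
finger_gap: 0.0795
grip_force: 0.0
```

>>> crank_tcp:
  increments:
    - [[0, 0, 0, 0], [0, 0, 0, 0], [0, 0, 0, 0], [0, 0, 0, 0], [0, 0, 0, 0], [0, 0, 0, 0], [0, 0, 0, 0], [0, 0, 0, 0], [0, 0, 0, 0]]
  aperture: 0

```text
clock: 9.95
tool_pos: [0.5073, 0.1687, 0.206]
eef_rot: [1.699, 2.643, -0.0]
contact_force: [-0.2, 0.2, 0.3]
finger_gap: 0.0161
grip_force: 0.0
```

Converted, 0.01 m / 0.3 = 0.0333, 0.006 m / 0.3 = 0.02.

>>> crank_tcp:
  increments:
    - [[0, 0, 0.0333, 0], [0, 0, 0.0333, 0], [0, 0, 0.02, 0], [0, 0, 0, 0]]

```text
clock: 10.35
tool_pos: [0.5066, 0.1684, 0.1787]
eef_rot: [-1.698, -2.641, 0.002]
contact_force: [-1.0, -0.1, 0.0]
finger_gap: 0.0007
grip_force: 0.0
```

>>> crank_tcp:
  increments:
    - [[0, 0, 0.0067, 0], [0, 0, 0.0067, 0], [0, 0, 0, 0]]

```text
clock: 10.65
tool_pos: [0.5073, 0.1687, 0.176]
eef_rot: [1.699, 2.643, -0.0]
contact_force: [0.0, 0.2, 0.6]
finger_gap: 0.0009
grip_force: 0.0
```

>>> crank_tcp:
  increments:
    - [[0, 0, 0.0067, 0], [0, 0, 0.0067, 0], [0, 0, 0.0067, 0]]

```text
clock: 10.95
tool_pos: [0.5076, 0.1688, 0.1712]
eef_rot: [1.698, 2.642, 0.0]
contact_force: [-3.8, -2.1, 10.8]
finger_gap: 0.0002
grip_force: 5.7
```

Converted, 0.001 m / 0.3 = 0.0033.

>>> crank_tcp:
  increments:
    - [[0, 0, 0.0033, 0], [0, 0, 0.0033, 0], [0, 0, 0.0033, 0], [0, 0, 0.0033, 0], [0, 0, 0, 0]]

```text
clock: 11.45
tool_pos: [0.5075, 0.1688, 0.1669]
eef_rot: [1.699, 2.642, 0.0]
contact_force: [-3.2, -1.4, 7.5]
finger_gap: 0.0005
grip_force: 4.0
```

>>> crank_tcp:
  increments:
    - [[0, 0, 0.0033, 0], [0, 0, 0.0033, 0], [0, 0, 0.0033, 0], [0, 0, 0, 0]]

```text
clock: 11.85
tool_pos: [0.5075, 0.1688, 0.1639]
eef_rot: [1.699, 2.642, 0.0]
contact_force: [-4.2, -0.6, 8.0]
finger_gap: 0.0004
grip_force: 4.0
```

Converted, 0.001 m / 0.3 = 0.0033.

>>> crank_tcp:
  increments:
    - [[0, 0, 0.0033, 0], [0, 0, 0.0033, 0], [0, 0, 0.0033, 0], [0, 0, 0, 0]]

```text
clock: 12.25
tool_pos: [0.5075, 0.1688, 0.1609]
eef_rot: [1.699, 2.642, 0.0]
contact_force: [-2.1, -0.2, 6.6]
finger_gap: 0.0004
grip_force: 3.5
```

>>> crank_tcp:
  increments:
    - [[0, 0, 0.0033, 0], [0, 0, 0.0033, 0], [0, 0, 0, 0]]

```text
clock: 12.55
tool_pos: [0.5075, 0.1688, 0.1583]
eef_rot: [1.699, 2.642, 0.0]
contact_force: [0.3, 0.5, -0.6]
finger_gap: 0.0003
grip_force: 0.0
```

Force fell to zero at 0.158, so it may have snapped. One small probe will tell.

Converted, 0.0005 m / 0.3 = 0.0017.

>>> crank_tcp:
  increments:
    - [[0, 0, 0.0017, 0], [0, 0, 0, 0]]

```text
clock: 12.75
tool_pos: [0.5074, 0.1688, 0.1577]
eef_rot: [1.699, 2.642, 0.0]
contact_force: [-0.4, -0.2, 3.4]
finger_gap: 0.0007
grip_force: 1.8
```

```bash
python3 - <<'E'
from h import *
for n in("side","wrist"):snap(n)
a=dict(np.load("side.npz"));w=dict(np.load("wrist.npz"))
c=cv2.resize(a["image"][170:260,210:290],(400,450),interpolation=cv2.INTER_CUBIC)
d=cv2.resize(w["image"][110:230,200:310],(400,450),interpolation=cv2.INTER_CUBIC)
cv2.imwrite('pics/h.png',np.hstack([c,d])[:,:,::-1])
E
```

```text
(no output)
```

View pics/h.png

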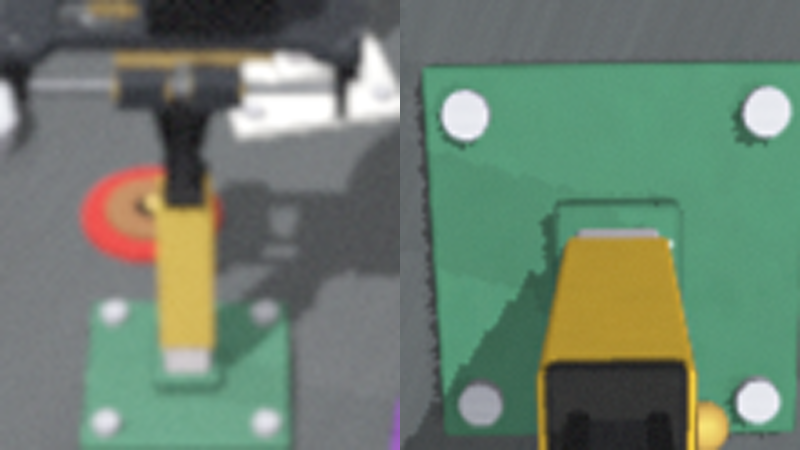

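Both views show the brass button out again, at side crop (155,203) and wrist crop (712,425). Now I'll retreat and check it from the hole side.

Converted, -0.045 m / 0.3 = -0.15, -0.03 m / 0.3 = -0.1.

>>> crank_tcp:
  increments:
    - [[0, 0, -0.0333, 0], [0, 0, -0.1, 0], [0, 0, -0.15, 0], [0, 0, -0.15, 0], [0, 0, -0.1, 0], [0, 0.15, 0, 0], [0, 0.15, 0, 0], [0, 0.15, 0, 0], [0, 0.05, 0, 0], [0, 0, 0, 0], [0, 0, 0, 0]]

```text
clock: 13.95
tool_pos: [0.6433, 0.2313, 0.3176]
eef_rot: [-1.698, -2.642, -0.0]
contact_force: [-0.5, 0.1, 0.2]
finger_gap: 0.0002
grip_force: 0.0
```

```bash
python3 - <<'E'
from h import *
s=snap("wrist");t=.4283;e=np.array([np.cos(t),np.sin(t),0]);n=np.array([-e[1],e[0],0]);o=np.array([.5079,.1694,0])
ys,xs=np.mgrid[100:260,60:240];Q=np.array([pt(s,a,b) for a,b in zip(xs.ravel(),ys.ravel())])-o
L=np.c_[Q@e,Q@n,Q[:,2]]*1e3
k=(abs(L[:,1])<6)&(abs(L[:,2]-140)<9)&(L[:,0]>12)&(L[:,0]<26);print(k.sum(),np.sort(L[k,0])[-8:].round(1))
k=(abs(L[:,0])<10)&(abs(L[:,1])<14)&(L[:,2]>140)&(L[:,2]<200);print('head',np.median(L[k],0))
cv2.imwrite('pics/i.png',cv2.resize(s["image"][110:270,30:230],None,fx=3.7,fy=3.7,interpolation=cv2.INTER_CUBIC)[:,:,::-1])
E
```

```text
77 [19.6 19.7 19.7 19.9 20.1 20.3 20.3 20.6]
head [-1.54251715e-01  2.78567587e-01  1.56875182e+02]
```

View pics/i.png

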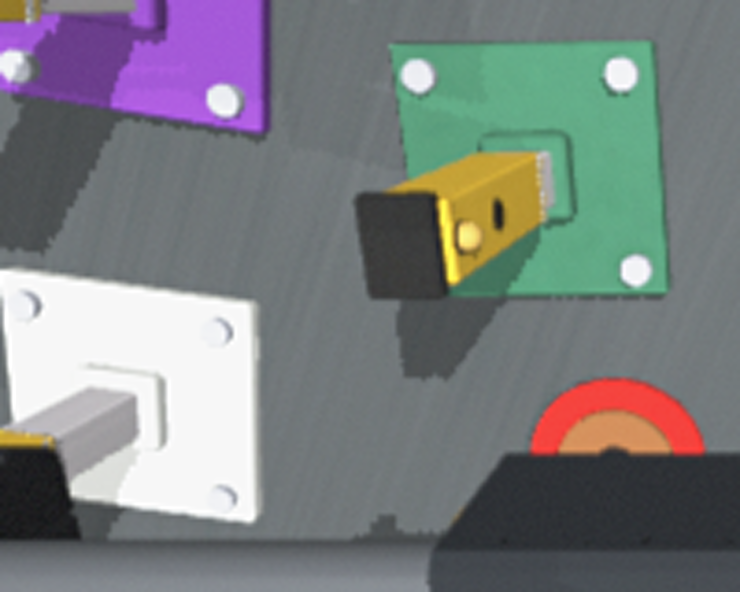

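The button at crop (468,236) is fully out in the next hole, and the first hole at (498,214) below it is empty. The head is at about 157 mm and the robot is clear, so I'll hand in.

```bash
python3 -c "
from workcell import r
print(r.close_job())"
```

```text
the job is handed in; nothing more can be done
None
```

The yellow tube is down about 37 mm and locked in its next hole, with the button seen out there. The arm is clear of everything, and the job was handed in after about 14 s of robot time; no verdict was shown.

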